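# Set up the dipping tub in the pottery class

### The arm

A 6-joint arm with a two-finger parallel gripper is mounted at the origin on the work surface. World frame = base frame: x ahead of the robot, y to its left, z up, the work surface at z = 0. Lengths are in m, angles in rad, forces in N, time in s.
With the tool pointing down it reaches from about 0.35 to 0.975 m from the base axis. Payload 4.9 kg.
Tool frame: the origin (TCP) lies on the front face of the gripper's body, between the roots of the fingers; the fingertips stand ctrl.tip_extent ahead of it and the grasp point (between the pads) lies 54 mm ahead of it (ctrl.tip_extent is the distance from the TCP to the fingertips, in m); z points along the fingers, y is the line along which they close (so a half turn about z gives the same grasp; the last joint's range is limited). The gripper opens to 85 mm and grips with 20 to 120 N. Pads are 22 mm wide; open, the fingers measure 114 mm over their backs; the gripper's body (76 mm by 85 mm) begins 54 mm behind the grasp point. The pads swing forward as they close: fully open they stand 13 mm farther back than shut.
Start: joints at [-1.245, 0.053, 1.613, -0, 1.476, -0.119], TCP at [0.269, -0.564, 0.304] pointing down, gripper open.
Joint ranges: [-3.01, 3.01], [-1.01, 2.22], [0.06, 2.58], [-1.02, 4.17], [0.09, 2.62], [-3.14, 3.14]. Speed limits (rad/s): [2.57, 2.57, 3.14, 3.14, 3.14, 3.14].

### API

Orientations are given as a rotation vector (axis times angle).
In Python, from station import ctrl gives the robot as it stands.
- The arm moves only by the tool apply_moves, never from a script. Its argument "rows" is one flat list of numbers, 6 for each row, row after row: the shift along the tool's x, y, z normalised to -1 to 1, where 1 is 0.6 m, then the turn, a rotation vector about the tool's x, y, z normalised to -1 to 1, where 1 is 90 degrees. A call has 1 to 20 rows; each row is the pose to reach, as a shift and turn from the pose commanded when the call began, along the tool's axes at that moment; what a row does not reach only later rows make up. A row lasts 1/10 s, in which the tool goes at most 50 mm and 8.59 degrees, less where a joint would pass 70% of its speed; a pose out of reach is approached as far as the arm can. A call with a number of a shift or a turn outside -1 to 1 is refused whole. A call with a gripper value outside its range is refused whole. "grip" is the opening, from 0 (shut) to 1 (fully open), set as the call begins (left out, the last holds). The fingers move at their own pace and stop on an object; "grip_force" is the grip in N (left out, the last holds). Time passes only in rows, so rows that repeat a pose let the fingers close. It gives the time, the measured TCP pose, the force, the opening and the grip force at its end, in the units of the state.
- ctrl.get_obs(): the state, without advancing time (a new reading comes with each control period).
- ctrl.get_image(name): name is "scene" or "top" or "wrist"; returns (picture, depth): 384x512x3 uint8, blue, green, red; 384x512 float32, m along the optical axis (not along the pixel's ray), 0 where there is no reading.
- ctrl.camera_model(name): a dict with "mtx" (3x3 intrinsics, pixels), "R" (3x3) and "t" (3): a world point X has camera coordinates R X + t; the wrist camera has in their place "tool_from_camera" (4x4, takes a point from camera to tool coordinates, whose origin is the TCP and whose axes are the flange's). Camera axes: x right, y down, z forward; pixel columns grow to the right and rows downward; lengths in m; the calibration is good to about 2 mm. A picture is of the moment at which its call begins: read the wrist's pose just before it. camera_model takes no time and is no camera call.
- ctrl.finish_job(): hands the job in; it is judged then, once.
The state is a dict: "t": time; "q": joint angles; "dq": joint speeds; "effort": joint torques, N m; "tool_pos": TCP position; "tool_rot": TCP orientation; "contact_force": force on the tool from outside, world axes, zero at the start; "wrist_torque": the same for the moment, N m; "opening": finger opening in m; "grip_force": force on a finger pad.
Only numpy, scipy, OpenCV 4.12 (cv2) and the standard library are available. Lean on these libraries where they do the work, as an engineer would, in place of code of your own. Each camera call takes 0.05 s, during which the arm holds its last target. There are 200 camera calls.

### The job

Get the dipping tub ready: first lift the blue lid off the white tub by its knob and lay it flat, knob up, in the middle of the square dark wooden board without dropping it. Then take the wire basket off the double hook, lifting it past the upturned tips before drawing it away, lower it into the tub so that it stands upright near the middle of the tub's floor, and let go. Leave the terracotta cup, the jar and the brush where they are.

Things in the scene. Friction and masses are not known exactly. Their poses are not given: they have to be found in the camera images.
- tub: white plastic round tub, loose, 0.8 kg, 210 mm across the rim, 90 mm high, wall 4 mm; inside it is 168 mm across at the floor and 202 mm at the rim; floor 6 mm thick. Origin: centre of its underside, z up. Stands open side up on the table, covered by the lid at the start
- lid: round blue plastic lid, loose, about 0.25 kg, 216 mm across: a 6 mm disc over a 6 mm deep plug, 172 mm across, that sits loosely in the tub's mouth (12 mm thick in all). On top a yellow knob, 30 mm across and 36 mm tall. Origin: centre of the plug's underside, z up; on the tub it lies 84 mm above the table
- lid_knob (a point): middle of the lid's yellow knob, on the lid's axis, 34 mm above the lid's origin; the knob's top is 14 mm above this point
- board: square dark wooden board, 230 x 230 mm, 15 mm thick, fixed flat on the table, to the left or the right of the tub. Origin: centre of its underside; its sides run along its own x and y
- stand: fixed steel stand with a double hook, on the other side of the tub from the board. Origin on the table straight below the hook's saddle. Two parallel prongs of 8 mm bar at y = +43 and -43 mm come forward (towards -x of this frame) from a grey post, 18 mm thick, at x = +110 mm. Black foot plate x = +15 to +165, y = -60 to +60 mm, 14 mm high; a crossbar joins the prongs only at the post
- hook_saddle (a point): middle of the saddle, between the two prongs, at the height on which the basket's bar rests (244 mm above the table). The prongs run level, top at 274 mm, from the post to x = +32 mm of the stand, dip to the level saddle at x = +12 to -12 mm, then turn up to the tips. The space between the prongs is free
- hook_tips (a point): midway between the two upturned tips, at their very top (289 mm above the table, 45 mm above the saddle, at x = -22 mm of the stand)
- basket: round wire basket, loose, about 0.25 kg, 126 mm across, 53 mm high. Rigid arched handle: legs at y = +60 and -60 mm and a level 8 mm bar between them along its y axis, 150 mm above its underside. It hangs by this bar in both prongs, its axes along the stand's, underside 98 mm above the table. Origin: centre of its underside, z up
- basket_grip (a point): centre of the orange grip block in the middle of the handle's bar, 150 mm above the basket's origin; 16 mm thick (basket x), 44 mm long (y), 18 mm high; hangs between the prongs with 17 mm free at either end. It must rise more than 45 mm for the bar to pass over the tips towards the stand's -x
- cup: terracotta cup, 72 mm across, 75 mm high, beyond the tub; bystander. Origin: centre of its underside
- jar: amber glass jar, 64 mm across, 85 mm high, beyond the tub; bystander. Origin: centre of its underside
- brush: brush 180 mm long lying on the table between the robot and the tub; bystander. Origin: underside, about mid-length
Things that resemble listed ones, but are neither listed nor needed, are in the scene too. What is meant by the basket is not green, and is the smaller of those in its own colour.

How it is judged:
On the way, in this order (a step that is already met when the one before it is completed fails the run):
1. the lid lies flat, knob up, on the board within 50 mm of its middle, at rest and let go (horizontal distance between lid and board below 0.05 m and z of lid in the frame of board below 0.021 m and angle between lid's own z axis and vertical below 0.1 rad and linear speed of lid below 0.03 m/s and contact force between lid and the fingers below 0.1 N), for 0.2 s.
2. the basket's bar has been lifted above the hook's tips (z of basket_grip in the frame of hook_tips above 0.003 m), for 0.05 s.
At the end, for the whole second after the job is handed in: The lid lies flat (within 0.1 rad), knob up, on the board, its centre within 50 mm of the board's; the basket stands upright (within 0.1 rad) on the tub's floor, within 40 mm of the tub's centre; the tub is upright; all is at rest and let go (horizontal distance between lid and board below 0.05 m and z of lid in the frame of board below 0.021 m and angle between each of lid, basket's own z axis and vertical below 0.1 rad and linear speed of each of lid, basket below 0.03 m/s and z of basket_grip in the frame of tub below 0.164 m and horizontal distance between basket and tub below 0.04 m and z of basket in the frame of tub below 0.014 m and angle between tub's own z axis and vertical below 0.05 rad and contact force between basket and the fingers below 0.1 N); the robot touches nothing.
It fails at once if the cup, the jar or the brush is moved by more than 30 mm (distance of any of cup, jar, brush from where it was at the start of the episode above 0.03 m).
It fails at once if the basket falls into the tub (faster than 0.5 m/s within 40 mm of its floor) (horizontal distance between basket and tub below 0.1 m and z of basket in the frame of tub below 0.046 m and linear speed of basket above 0.5 m/s).
It fails at once if the lid falls on to the board (faster than 0.5 m/s within 40 mm of it) (horizontal distance between lid and board below 0.15 m and z of lid in the frame of board below 0.055 m and linear speed of lid above 0.5 m/s).
It also fails if it takes over 61 s, if anything falls off the work surface, if the arm or the gripper's body presses on something with over 40 N, if the wrist force passes 120 N, or if a joint passes its speed limit or range.

## Working session

There is one attempt and no reset: what is moved stays moved. The work goes in short steps, Python scripts to look and compute and a tool call to move; the robot and the scene stay as the last step left them, time stands still between calls to the robot, and variables do not carry over. Pictures are saved under pics/ and viewed, at most 10 in all, crops included, and the job is handed in when it is done.

Besides the shell and the picture viewer there is one more tool, called as name(argument=value, ...), one argument or row to a line, values as JSON. apply_moves: Moves the arm, as the interface text tells. Its arguments: {"type":"object","properties":{"rows":{"type":"array","items":{"type":"number"}},"grip":{"type":"number"},"grip_force":{"type":"number"}},"required":["rows"]}

```bash
ls; mkdir -p pics; python3 - <<'E'
from station import ctrl
import numpy as np, cv2
o=ctrl.get_obs();print(o, ctrl.tip_extent)
for n in("scene","top"):
    im,d=ctrl.get_image(n);cv2.imwrite(f"pics/{n}0.png",im);np.savez(f"pics/{n}0.npz",im=im,d=d)
    m=ctrl.camera_model(n);print(n,m, -m["R"].T@m["t"])
print(ctrl.camera_model("wrist"))
E
```

```text
pics
{'t': 0.0, 'q': array([-1.24497043e+00,  5.33739071e-02,  1.61430443e+00, -1.68136464e-05,
        1.47602352e+00, -1.18980832e-01]), 'dq': array([-0.00119627, -0.00025599,  0.00032837, -0.00066903,  0.00094687,
       -0.00347834]), 'effort': array([-3.01961472e-04, -3.93685734e+01, -3.70173991e+01, -1.38443775e-04,
        7.14834416e-03, -9.76216057e-06]), 'tool_pos': array([ 0.26877961, -0.56371938,  0.30264607]), 'tool_rot': array([-3.06217053e+00, -6.92495084e-01,  3.67946338e-04]), 'contact_force': array([-0.06453461, -0.36679261, -0.15270722]), 'wrist_torque': array([ 0.02072866, -0.00782378, -0.00210133]), 'grip_force': 0.0, 'opening': 0.08556087981455181} 0.0726
scene {'mtx': array([[377.47074681,   0.        , 259.06922982],
       [  0.        , 377.47074681, 188.68983469],
       [  0.        ,   0.        ,   1.        ]]), 'R': array([[ 0.19355234,  0.9810823 ,  0.00387411],
       [ 0.66380821, -0.12804935, -0.73685957],
       [-0.72242381,  0.14519256, -0.67603474]]), 't': array([-0.02954924, -0.25007956,  1.59634084])} [ 1.32495882 -0.2348091   0.89502282]
top
[... 230 characters left out ...]
06656 ,  0.01538309, -0.19508547],
       [ 0.19483186, -0.01656349, -0.98069679]]), 't': array([-0.08923015,  0.57112343,  1.44056599])} [ 0.27777849 -0.07413219  1.52535829]
{'mtx': array([[300.29997396,   0.        , 261.57467028],
       [  0.        , 300.29997396, 187.42404296],
       [  0.        ,   0.        ,   1.        ]]), 'tool_from_camera': array([[-1.02430674e-03, -9.50229251e-01, -3.11549870e-01,
         7.97003544e-02],
       [ 9.99999356e-01, -1.12572245e-03,  1.45685559e-04,
        -3.12957430e-04],
       [-4.89153362e-04, -3.11549520e-01,  9.50229792e-01,
        -6.97454598e-02],
       [ 0.00000000e+00,  0.00000000e+00,  0.00000000e+00,
         1.00000000e+00]])}
```

View pics/scene0.png

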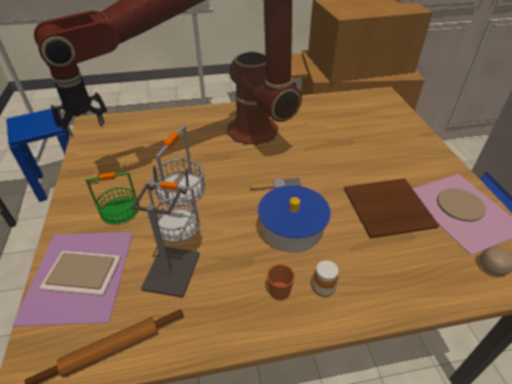

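View pics/top0.png

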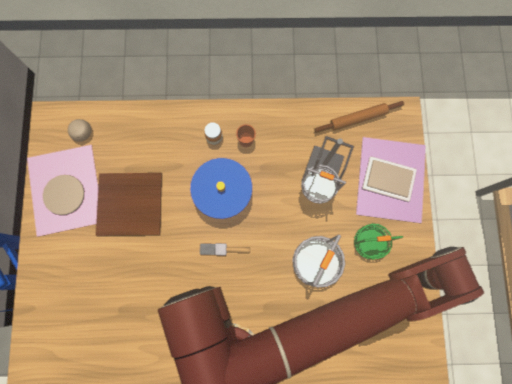

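```bash
cat > h.py <<'E'
import numpy as np, cv2
from station import ctrl
def cam(n): 
    m=ctrl.camera_model(n); return m["mtx"],m["R"],m["t"]
def ray(n,uv,z):
    K,R,t=cam(n); uv=np.atleast_2d(np.asarray(uv,float))
    d=np.c_[uv,np.ones(len(uv))]@np.linalg.inv(K).T@R; c=-R.T@t
    return c+d*((z-c[2])/d[:,2])[:,None]
def cloud(n,d):
    K,R,t=cam(n); v,u=np.mgrid[:384,:512]
    p=np.c_[((u-K[0,2])/K[0,0]*d).ravel(),((v-K[1,2])/K[1,1]*d).ravel(),d.ravel()]
    return ((p-t)@R).reshape(384,512,3)
def blobs(mask,amin=8):
    n,l,s,c=cv2.connectedComponentsWithStats(mask.astype(np.uint8))
    return [(c[i],s[i],l==i) for i in range(1,n) if s[i,4]>=amin]
E
python3 - <<'E'
from h import *
np.set_printoptions(precision=4,suppress=True)
for n in("top","scene"):
    f=np.load(f"pics/{n}0.npz");im,d=f["im"],f["d"];P=cloud(n,d);hsv=cv2.cvtColor(im,cv2.COLOR_BGR2HSV)
    H,S,V=[hsv[...,i].astype(int) for i in range(3)]
    def rep(name,m,z,amin=8):
        for c,s,mm in blobs(m,amin):
            q=P[mm]; r=cv2.minAreaRect(np.argwhere(mm)[:,::-1].astype(np.float32))
            print(n,name,"px",c,"A",s[4],"ray",ray(n,c,z)[0],"depth med",np.median(q[d[mm]>0],axis=0),"rect",r[1],r[2])
    rep("knob",(H>22)&(H<33)&(S>180)&(V>120),0.13)
    rep("lid",(H>105)&(H<125)&(S>150)&(V>60),0.096,500)
    rep("orange",(H>5)&(H<18)&(S>215)&(V>170),0.25,10)
    rep("board",(V<85)&(H<15)&(S>100),0.015,1500)
    x=(P[...,2]>.27)&(P[...,2]<.30)&(P[...,1]<-.15)&(P[...,0]>.45)&(P[...,0]<.9)&(d>0)
    q=P[x]; print(n,"prongs",len(q)); 
    print(q[::max(1,len(q)//40)])
for n,b in (("top",(slice(100,225),slice(275,375))),("scene",(slice(120,310),slice(80,230)))):
    im=cv2.imread(f"pics/{n}0.png")[b]; cv2.imwrite(f"pics/{n}c.png",cv2.resize(im,None,fx=4 if n=="scene" and 0 else 3,fy=3,interpolation=cv2.INTER_CUBIC))
E
```

```text
top prongs 199
[[ 0.6994 -0.3236  0.2717]
 [ 0.6941 -0.3316  0.2774]
 [ 0.6916 -0.332   0.275 ]
 [ 0.6887 -0.3194  0.2745]
 [ 0.6889 -0.3353  0.2733]
 [ 0.688  -0.3473  0.2756]
 [ 0.6869 -0.3654  0.2781]
 [ 0.6857 -0.3383  0.2732]
 [ 0.6851 -0.3505  0.2742]
 [ 0.6853 -0.3633  0.2731]
 [ 0.6824 -0.3192  0.274 ]
 [ 0.6821 -0.3536  0.2734]
 [ 0.6802 -0.3649  0.2787]
 [ 0.6762 -0.3579  0.2814]
 [ 0.6779 -0.3717  0.2755]
 [ 0.673  -0.3577  0.2812]
 [ 0.6726 -0.37    0.282 ]
 [ 0.676  -0.3851  0.2708]
 [ 0.6711 -0.3616  0.2769]
 [ 0.672  -0.3781  0.2733]
 [ 0.6719 -0.3906  0.2731]
 [ 0.6695 -0.3816  0.2708]
 [ 0.6681 -0.3963  0.2746]
 [ 0.6667 -0.3124  0.2725]
 [ 0.6663 -0.394   0.2703]
 [ 0.6653 -0.4059  0.2728]
 [ 0.6623 -0.3995  0.2725]
 [ 0.6603 -0.309   0.2724]
 [ 0.6558 -0.308   0.2766]
 [ 0.6534 -0.3084  0.2739]
 [ 0.6505 -0.3053  0.2731]
 [ 0.6491 -0.4016  0.2732]
 [ 0.6452 -0.3977  0.2755]
 [ 0.6401 -0.3012  0.2759]
 [ 0.6381 -0.2987  0.2718]
 [ 0.637  -0.3952  0.2709]
 [ 0.6334 -0.3915  0.2724]
 [ 0.6299 -0.3879  0.2736]
 [ 0.6283 -0.3012  0.2723]
 [ 0.624  -0.3879  0.2719]
 [ 0.
[... 2042 characters left out ...]
 0.6681 -0.3104  0.2742]
 [ 0.6725 -0.3082  0.2747]
 [ 0.6731 -0.313   0.273 ]
 [ 0.676  -0.3615  0.2817]
 [ 0.6633 -0.4017  0.2736]
 [ 0.6669 -0.3813  0.2732]
 [ 0.6828 -0.3151  0.2763]
 [ 0.6714 -0.3896  0.276 ]
 [ 0.6747 -0.3694  0.2754]
 [ 0.6844 -0.3153  0.2746]
 [ 0.671  -0.3903  0.2725]
 [ 0.6808 -0.3688  0.2781]
 [ 0.6824 -0.349   0.2759]
 [ 0.677  -0.3831  0.2738]
 [ 0.6883 -0.3614  0.281 ]
 [ 0.6866 -0.3423  0.2755]
 [ 0.6772 -0.3837  0.2709]
 [ 0.6881 -0.3577  0.2768]
 [ 0.6887 -0.3382  0.2736]
 [ 0.6943 -0.3177  0.2752]
 [ 0.69   -0.3493  0.2738]
 [ 0.6948 -0.3291  0.2747]
 [ 0.6905 -0.3606  0.2732]
 [ 0.6928 -0.3386  0.2712]
 [ 0.7007 -0.3179  0.2752]
 [ 0.6992 -0.3164  0.2701]]
```

View pics/topc.png

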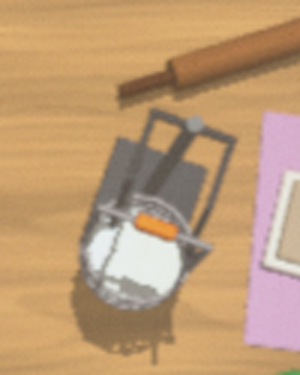

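View pics/scenec.png

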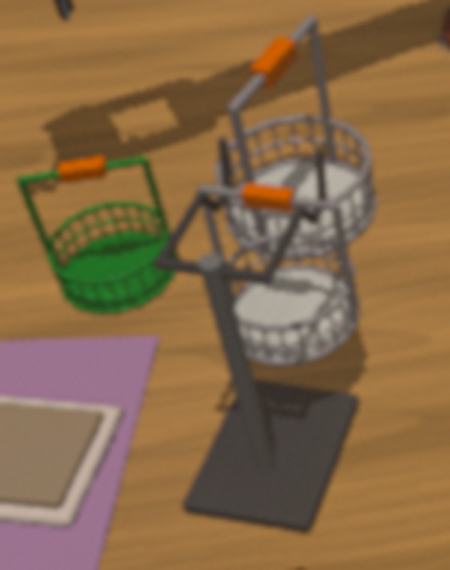

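```bash
cat >> h.py <<'E'
from scipy.spatial.transform import Rotation as Rn
def plan(pos,yaw_deg):
    """row (normalised) from the measured pose to TCP pos with tool down, tool x at yaw_deg"""
    o=ctrl.get_obs(); R0=Rn.from_rotvec(o["tool_rot"]); a=np.radians(yaw_deg)
    T=Rn.from_matrix(np.array([[np.cos(a),np.sin(a),0],[np.sin(a),-np.cos(a),0],[0,0,-1]]))
    s=R0.inv().apply(np.asarray(pos)-o["tool_pos"])/.6
    r=(R0.inv()*T).as_rotvec()/(np.pi/2)
    print("from",o["tool_pos"].round(4),"t",o["t"],"row",np.r_[s,r].round(4))
E
python3 - <<'E'
from h import *
np.set_printoptions(precision=4,suppress=True)
f=np.load("pics/top0.npz");im,d=f["im"],f["d"];P=cloud("top",d);hsv=cv2.cvtColor(im,cv2.COLOR_BGR2HSV)
for u,v in((221,187),(205,200),(129,205),(327,175),(328,262)): print(u,v,hsv[v,u],P[v,u])
H,S,V=[hsv[...,i].astype(int) for i in range(3)]
def rep(name,m,z,amin):
    for c,s,mm in blobs(m,amin):
        pts=np.argwhere(mm)[:,::-1].astype(np.float32);r=cv2.minAreaRect(pts)
        w=ray("top",cv2.boxPoints(r),z)
        print(name,"px",c,"A",s[4],"ray",ray("top",c,z)[0],"rectc",ray("top",r[0],z)[0],"depth med",np.median(P[mm],axis=0),"\n  sides",np.linalg.norm(w[1]-w[0]),np.linalg.norm(w[2]-w[1]),"ang",np.degrees(np.arctan2(*(w[1]-w[0])[1::-1])))
roi=np.zeros_like(H,bool);roi[100:290,90:380]=1
rep("knob",roi&(H>20)&(H<38)&(S>150)&(V>120),.132,10)
rep("lid",roi&(H>100)&(H<130)&(S>120),.096,800)
rep("orange",roi&(H>5)&(H<20)&(S>200)&(V>170),.25,15)
rep("board",roi&(V<110)&(H<20)&(P[...,2]>.005)&(P[...,2]<.03)&(P[...,1]>.1),.015,800)
E
```

```text
221 187 [ 27 170 230] [0.5707 0.0135 0.1334]
205 200 [110 144 200] [0.5339 0.0712 0.0946]
129 205 [ 11 140 124] [0.5341 0.3538 0.0154]
327 175 [ 16 179 233] [ 0.5779 -0.3233  0.2561]
328 262 [ 15 179 233] [ 0.3123 -0.3189  0.221 ]
knob px [220.2791 185.7209] A 43 ray [0.5755 0.016  0.132 ] rectc [0.5762 0.017  0.132 ] depth med [0.5751 0.0167 0.1312] 
  sides 0.02030156909526547 0.02420317910344241 ang -90.88126258555525
lid px [220.8533 188.0801] A 2685 ray [0.5748 0.0164 0.096 ] rectc [0.5751 0.0176 0.096 ] depth med [0.5735 0.0159 0.0948] 
  sides 0.20705318579507778 0.20543825870205726 ang -90.83728585051514
```

```bash
python3 - <<'E'
from h import *
np.set_printoptions(precision=4,suppress=True)
f=np.load("pics/top0.npz");im,d=f["im"],f["d"];P=cloud("top",d);hsv=cv2.cvtColor(im,cv2.COLOR_BGR2HSV)
H,S,V=[hsv[...,i].astype(int) for i in range(3)]
def rep(name,m,z,amin):
    for c,s,mm in blobs(m,amin):
        pts=np.argwhere(mm)[:,::-1].astype(np.float32);r=cv2.minAreaRect(pts)
        w=ray("top",cv2.boxPoints(r),z)
        print(name,"px",c,"A",s[4],"ray",ray("top",c,z)[0],"rectc",ray("top",r[0],z)[0],"depth med",np.median(P[mm],axis=0),"\n  sides",np.linalg.norm(w[1]-w[0]),np.linalg.norm(w[2]-w[1]),"ang",np.degrees(np.arctan2(*(w[1]-w[0])[1::-1])))
roi=np.zeros_like(H,bool);roi[100:290,90:380]=1
rep("orange",roi&(H>8)&(H<20)&(S>165)&(V>190),.253,15)
rep("board",roi&(V<150)&(H<20)&(P[...,1]>.18),.015,800)
m=roi&(P[...,2]>.262)&(P[...,2]<.30)&(P[...,1]<-.25)&(P[...,0]>.5)&(P[...,0]<.72)
q=P[m]
for k in(0,1):
    s=q[:,1]-(-.335-(q[:,0]-.61)*.39); s=q[((s>0)==k)&(q[:,0]<.66)&(q[:,2]<.28)]
    l=cv2.fitLine(s[:,:2].astype(np.float32),cv2.DIST_HUBER,0,.01,.01).ravel();print("prong",len(s),l,np.degrees(np.arctan2(l[1],l[0])))
    s2=q[(q[:,0]<.585)]; print("tips",s2)
E
python3 -c "
from h import *
plan([.576,.0165,.40],90)"
```

```text
orange px [326.6154 175.0577] A 52 ray [ 0.5784 -0.3226  0.253 ] rectc [ 0.5783 -0.3226  0.253 ] depth med [ 0.578  -0.3219  0.2556] 
  sides 0.012861587202200663 0.039125016499060784 ang -22.647803057928634
orange px [326.8058 259.2233] A 103 ray [ 0.3197 -0.3097  0.253 ] rectc [ 0.3192 -0.3097  0.253 ] depth med [ 0.3214 -0.3164  0.2197] 
  sides 0.05382635156386417 0.01589653842777134 ang -29.40193936719603
board px [129.066  204.2234] A 3983 ray [0.537  0.3538 0.015 ] rectc [0.5397 0.356  0.015 ] depth med [0.5368 0.3539 0.0135] 
  sides 0.23812473402475162 0.2319130912258749 ang -90.86226080379495
prong 67 [ 0.9274 -0.374   0.6186 -0.3863] -21.964626
tips [[ 0.584  -0.3711  0.267 ]
 [ 0.5843 -0.3745  0.2657]
 [ 0.5819 -0.3719  0.2628]
 [ 0.5774 -0.2738  0.2743]
 [ 0.5729 -0.2739  0.2928]
 [ 0.5749 -0.2783  0.2843]
 [ 0.5724 -0.2724  0.282 ]
 [ 0.5712 -0.2747  0.2869]
 [ 0.5717 -0.2781  0.2847]
 [ 0.5737 -0.2784  0.2632]
 [ 0.5467 -0.3537  0.2658]
 [ 0.5411 -0.351   0.2917]
 [ 0.5416 -0.3546  0.2892]
 [ 0.5421 -0.3582  0.2866]
 [ 0.5393 -0.3521  0.2858]
 [ 0.5393 -0.3552  0.2855]
 [ 0.5387 -0.3577  0.2879]]
prong 43 [ 0.9236 -0.3832  0.6322 -0.2995] -22.534348
tips [[ 0.584  -0.3711  0.267 ]
 [ 0.5843 -0.3745  0.2657]
 [ 0.5819 -0.3719  0.2628]
 [ 0.5774 -0.2738  0.2743]
 [ 0.5729 -0.2739  0.2928]
 [ 0.5749 -0.2783  0.2843]
 [ 0.5724 -0.2724  0.282 ]
 [ 0.5712 -0.2747  0.2869]
 [ 0.5717 -0.2781  0.2847]
 [ 0.5737 -0.2784  0.2632]
 [ 0.5467 -0.3537  0.2658]
 [ 0.5411 -0.351   0.2917]
 [ 0.5416 -0.3546  0.2892]
 [ 0.5421 -0.3582  0.2866]
 [ 0.5393 -0.3521  0.2858]
 [ 0.5393 -0.3552  0.2855]
 [ 0.5387 -0.3577  0.2879]]
from [ 0.2688 -0.5638  0.3028] t 0.1 row [ 8.784e-01 -6.530e-01 -1.606e-01 -1.000e-03 -8.000e-04 -7.168e-01]
```

apply_moves(
  rows=[0, 0, -0.17, 0, 0, 0, 0, 0, -0.17, 0, 0, 0],
)

```text
t: 0.3
tool_pos: [0.2686, -0.5632, 0.4013]
tool_rot: [-3.057, -0.691, 0.001]
contact_force: [0.4, -0.9, 0.9]
opening: 0.0851
grip_force: 0.0
```

apply_moves(
  rows=[0.878, -0.653, 0, 0, 0, -0.717, 0.878, -0.653, 0, 0, 0, -0.717, 0.878, -0.653, 0, 0, 0, -0.717, 0.878, -0.653, 0, 0, 0, -0.717, 0.878, -0.653, 0, 0, 0, -0.717, 0.878, -0.653, 0, 0, 0, -0.717, 0.878, -0.653, 0, 0, 0, -0.717, 0.878, -0.653, 0, 0, 0, -0.717, 0.878, -0.653, 0, 0, 0, -0.717, 0.878, -0.653, 0, 0, 0, -0.717, 0.878, -0.653, 0, 0, 0, -0.717, 0.878, -0.653, 0, 0, 0, -0.717, 0.878, -0.653, 0, 0, 0, -0.717, 0.878, -0.653, 0, 0, 0, -0.717, 0.878, -0.653, 0, 0, 0, -0.717, 0.878, -0.653, 0, 0, 0, -0.717],
)

```text
t: 1.9
tool_pos: [0.5756, 0.0155, 0.4035]
tool_rot: [-2.222, -2.221, 0.002]
contact_force: [-0.0, -0.0, 0.2]
opening: 0.0854
grip_force: 0.0
```

```bash
python3 - <<'E'
from h import *
np.set_printoptions(precision=4,suppress=True)
plan([.576,.0165,.1755],90)
o=ctrl.get_obs();im,d=ctrl.get_image("wrist");cv2.imwrite("pics/w1.png",im)
m=ctrl.camera_model("wrist");K=m["mtx"];T=m["tool_from_camera"]
hsv=cv2.cvtColor(im,cv2.COLOR_BGR2HSV);H,S,V=[hsv[...,i].astype(int) for i in range(3)]
R0=Rn.from_rotvec(o["tool_rot"])
for nm,mk,z,a in(("knob",(H>20)&(H<38)&(S>150)&(V>100),.132,40),("lid",(H>100)&(H<130)&(S>120),.096,2000)):
  for c,s,mm in blobs(mk,a):
    e=cv2.fitEllipse(np.argwhere(mm)[:,::-1].astype(np.int32)) if 0 else None
    dr=R0.apply(T[:3,:3]@np.linalg.inv(K)@np.r_[c,1]);p=R0.apply(T[:3,3])+o["tool_pos"]
    print(nm,c,s,p+dr*(z-p[2])/dr[2], d[int(c[1]),int(c[0])])
    # depth cloud centroid of top points
    vv,uu=np.nonzero(mm);D=d[mm];Q=np.c_[(uu-K[0,2])/K[0,0]*D,(vv-K[1,2])/K[1,1]*D,D]
    Q=R0.apply(Q@T[:3,:3].T+T[:3,3])+o["tool_pos"];Q=Q[abs(Q[:,2]-z)<.006];print("  cloud",Q.mean(0),Q.min(0),Q.max(0))
E
```

```text
from [0.5756 0.0155 0.4035] t 1.9 row [ 0.0019  0.0011  0.38   -0.0006  0.0003 -0.0002]
knob [264.9143 155.8143] [253 146  23  23 140] [0.5788 0.0219 0.132 ] 0.34841993
  cloud [0.5789 0.0216 0.1315] [0.5651 0.0072 0.1274] [0.5906 0.0332 0.1335]
lid [263.6632 143.8973] [  180    62   168   166 21233] [0.5776 0.0294 0.096 ] 0.3586696
  cloud [0.5776 0.027  0.0958] [ 0.4715 -0.0866  0.0928] [0.6838 0.1252 0.0986]
```

apply_moves(
  rows=[0.004, 0.002, 0.08, 0, 0, 0, 0.004, 0.002, 0.16, 0, 0, 0, 0.004, 0.002, 0.23, 0, 0, 0, 0.004, 0.002, 0.28, 0, 0, 0, 0.004, 0.002, 0.32, 0, 0, 0, 0.004, 0.002, 0.35, 0, 0, 0, 0.004, 0.002, 0.37, 0, 0, 0, 0.004, 0.002, 0.38, 0, 0, 0, 0.004, 0.002, 0.38, 0, 0, 0, 0.004, 0.002, 0.38, 0, 0, 0],
)

```text
t: 2.95
tool_pos: [0.5777, 0.0182, 0.1771]
tool_rot: [2.221, 2.22, 0.002]
contact_force: [0.3, 0.1, -0.5]
opening: 0.0856
grip_force: 0.0
```

apply_moves(
  rows=[0, 0, 0, 0, 0, 0, 0, 0, 0, 0, 0, 0, 0, 0, 0, 0, 0, 0, 0, 0, 0, 0, 0, 0, 0, 0, 0, 0, 0, 0, 0, 0, 0, 0, 0, 0, 0, 0, 0, 0, 0, 0, 0, 0, 0, 0, 0, 0],
  grip=0,
  grip_force=50,
)

```text
t: 3.75
tool_pos: [0.5775, 0.0186, 0.1765]
tool_rot: [2.221, 2.221, 0.001]
contact_force: [0.1, 0.4, 3.9]
opening: 0.0286
grip_force: 49.9
```

apply_moves(
  rows=[0, 0, -0.01, 0, 0, 0, 0, 0, -0.03, 0, 0, 0, 0, 0, -0.06, 0, 0, 0, 0, 0, -0.09, 0, 0, 0, 0, 0, -0.12, 0, 0, 0, 0, 0, -0.14, 0, 0, 0, 0, 0, -0.15, 0, 0, 0, 0, 0, -0.15, 0, 0, 0],
)

```text
t: 4.55
tool_pos: [0.5773, 0.0185, 0.2667]
tool_rot: [2.22, 2.221, 0.001]
contact_force: [0.4, -0.1, -2.7]
opening: 0.0286
grip_force: 49.5
```

```bash
python3 -c "
from h import *
plan([.538,.355,.2665],90)
im,d=ctrl.get_image('scene');cv2.imwrite('pics/s2.png',im)
P=cloud('scene',d);h=cv2.cvtColor(im,cv2.COLOR_BGR2HSV)
m=(h[...,0]>105)&(h[...,0]<125)&(h[...,1]>150)&(P[...,2]>.15)&(P[...,0]>.4)
q=P[m];A=np.c_[q[:,:2],np.ones(len(q))];print(len(q),q.mean(0),np.linalg.lstsq(A,q[:,2],rcond=None)[0])
"
```

```text
from [0.5773 0.0185 0.2667] t 4.55 row [ 5.608e-01 -6.530e-02  2.000e-04  8.000e-04  1.000e-04  2.000e-04]
2223 [0.61138609 0.01509755 0.19330928] [ 0.65508027 -0.12812925 -0.20526324]
```

View pics/s2.png

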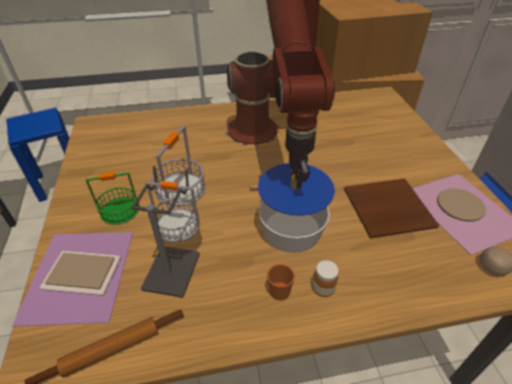

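```bash
cat > tilt.py <<'E'
from h import *
import sys
from scipy.optimize import least_squares
def tilt(name,zmin=.15):
    im,d=ctrl.get_image(name)
    P=cloud(name,d);h=cv2.cvtColor(im,cv2.COLOR_BGR2HSV)
    m=(h[...,0]>105)&(h[...,0]<125)&(h[...,1]>110)&(d>0)&(P[...,0]>.35)&(P[...,0]<.8)&(abs(P[...,1]-.2)<.35)&(P[...,2]>zmin)
    m=cv2.erode(m.astype(np.uint8),np.ones((3,3)))>0
    q=P[m];A=np.c_[q[:,:2]-q[:,:2].mean(0),np.ones(len(q))]
    r=least_squares(lambda p:A@p-q[:,2],[0,0,np.median(q[:,2])],loss="soft_l1",f_scale=.002)
    print(name,len(q),q.mean(0).round(4),"min",q.min(0).round(3),"max",q.max(0).round(3),"plane",r.x.round(4),"res",np.median(abs(r.fun)))
if __name__=="__main__":
    for n in("scene","top"): tilt(n,float(sys.argv[1]) if len(sys.argv)>1 else .15)
E
python3 tilt.py
```

```text
scene 2275 [0.5959 0.0132 0.1862] min [ 0.482 -0.081  0.182] max [0.682 0.12  0.191] plane [-0.0009  0.0022  0.1862] res 0.0008579312241547843
top 695 [ 0.5718 -0.0237  0.1832] min [ 0.494 -0.084  0.173] max [0.649 0.092 0.192] plane [-0.01    0.0008  0.1832] res 0.0018914678686821618
```

apply_moves(
  rows=[0.02, -0.002, 0, 0, 0, 0, 0.06, -0.007, 0, 0, 0, 0, 0.11, -0.013, 0, 0, 0, 0, 0.17, -0.02, 0, 0, 0, 0, 0.23, -0.027, 0, 0, 0, 0, 0.29, -0.034, 0, 0, 0, 0, 0.35, -0.041, 0, 0, 0, 0, 0.41, -0.048, 0, 0, 0, 0, 0.46, -0.054, 0, 0, 0, 0, 0.5, -0.059, 0, 0, 0, 0, 0.53, -0.062, 0, 0, 0, 0, 0.55, -0.064, 0, 0, 0, 0, 0.56, -0.065, 0, 0, 0, 0, 0.56, -0.065, 0, 0, 0, 0],
)

```text
t: 6.1
tool_pos: [0.5379, 0.3548, 0.2657]
tool_rot: [2.221, 2.222, -0.001]
contact_force: [0.5, -0.4, -2.1]
opening: 0.0284
grip_force: 49.5
```

```bash
python3 tilt.py .1; python3 -c "
from h import *
plan([.538,.355,.1075],90)"
```

```text
scene 1715 [0.558  0.3444 0.1865] min [0.446 0.253 0.182] max [0.641 0.454 0.191] plane [-0.001  -0.0002  0.1865] res 0.000878449192645181
top 1302 [0.5487 0.3103 0.1837] min [0.444 0.247 0.174] max [0.639 0.452 0.193] plane [ 0.     -0.0007  0.1838] res 0.001889274871424318
from [0.5382 0.3539 0.2658] t 6.2 row [ 2.000e-03 -3.000e-04  2.639e-01 -1.000e-04  3.000e-04 -3.000e-04]
```

apply_moves(
  rows=[0.002, 0, 0.02, 0, 0, 0, 0.002, 0, 0.06, 0, 0, 0, 0.002, 0, 0.1, 0, 0, 0, 0.002, 0, 0.14, 0, 0, 0, 0.002, 0, 0.18, 0, 0, 0, 0.002, 0, 0.21, 0, 0, 0, 0.002, 0, 0.23, 0, 0, 0, 0.002, 0, 0.245, 0, 0, 0, 0.002, 0, 0.254, 0, 0, 0, 0.002, 0, 0.258, 0, 0, 0, 0.002, 0, 0.261, 0, 0, 0, 0.002, 0, 0.264, 0, 0, 0, 0.002, 0, 0.265, 0, 0, 0, 0.002, 0, 0.265, 0, 0, 0],
)

```text
t: 7.6
tool_pos: [0.5383, 0.356, 0.1076]
tool_rot: [2.221, 2.222, 0.002]
contact_force: [-0.7, 0.7, -1.0]
opening: 0.0288
grip_force: 49.8
```

apply_moves(
  rows=[0, 0, 0.001, 0, 0, 0, 0, 0, 0.002, 0, 0, 0, 0, 0, 0.003, 0, 0, 0, 0, 0, 0.003, 0, 0, 0],
)

```text
t: 8.0
tool_pos: [0.5384, 0.356, 0.1075]
tool_rot: [2.221, 2.222, 0.001]
contact_force: [-4.3, -2.6, 9.2]
opening: 0.0291
grip_force: 50.7
```

In contact; release.

apply_moves(
  rows=[0, 0, 0, 0, 0, 0, 0, 0, 0, 0, 0, 0, 0, 0, 0, 0, 0, 0, 0, 0, 0, 0, 0, 0, 0, 0, 0, 0, 0, 0, 0, 0, 0, 0, 0, 0, 0, 0, 0, 0, 0, 0, 0, 0, 0, 0, 0, 0],
  grip=1,
)

```text
t: 8.8
tool_pos: [0.538, 0.3558, 0.1051]
tool_rot: [-2.221, -2.222, 0.0]
contact_force: [-0.4, -0.5, 1.1]
opening: 0.0852
grip_force: 0.0
```

apply_moves(
  rows=[0, 0, -0.02, 0, 0, 0, 0, 0, -0.06, 0, 0, 0, 0, 0, -0.12, 0, 0, 0, 0, 0, -0.2, 0, 0, 0, 0, 0, -0.28, 0, 0, 0, 0, 0, -0.36, 0, 0, 0, 0, 0, -0.44, 0, 0, 0, 0, 0, -0.49, 0, 0, 0, 0, 0, -0.49, 0, 0, 0],
)

```text
t: 9.7
tool_pos: [0.539, 0.3564, 0.4082]
tool_rot: [2.218, 2.219, 0.02]
contact_force: [0.7, -0.2, 0.2]
opening: 0.0853
grip_force: 0.0
```

```bash
python3 tilt.py .01; python3 - <<'E'
from h import *
np.set_printoptions(precision=4,suppress=True)
plan([.578,-.322,.40],67.7)
im,d=ctrl.get_image("top");cv2.imwrite("pics/top3.png",im);P=cloud("top",d)
# tub: points with height .08-.1 near start
m=(abs(P[...,2]-.09)<.005)&(abs(P[...,0]-.577)<.14)&(abs(P[...,1]-.018)<.14)
q=P[m];c,r=cv2.minEnclosingCircle(q[:,:2].astype(np.float32));print("tub",len(q),c,r)
A=np.c_[2*q[:,:2],np.ones(len(q))];s=np.linalg.lstsq(A,(q[:,:2]**2).sum(1),rcond=None)[0];print(s[:2],np.sqrt(s[2]+s[0]**2+s[1]**2))
h=cv2.cvtColor(im,cv2.COLOR_BGR2HSV)
m=(h[...,0]>8)&(h[...,0]<20)&(h[...,1]>165)&(h[...,2]>190)
for c,s,mm in blobs(m,25):
    if 280<c[0]<350 and c[1]<280: print("orange",c,s[4],ray("top",c,.253)[0],P[mm].mean(0))
E
```

```text
scene 1836 [0.5504 0.3522 0.0285] min [0.445 0.254 0.023] max [0.644 0.458 0.035] plane [-0.     -0.0011  0.0285] res 0.0011766830401786135
top 2036 [0.5377 0.3433 0.0256] min [0.438 0.251 0.013] max [0.64  0.441 0.04 ] plane [-0.0021 -0.001   0.0255] res 0.002247284643862195
from [0.538  0.3558 0.4009] t 9.8 row [-1.1297  0.0664  0.0002  0.0014 -0.0011  0.248 ]
tub 208 (0.5767462253570557, 0.014918415807187557) 0.10449301451444626
[0.5761 0.0147] 0.10175615393426063
orange [326.6154 175.0577] 52 [ 0.5784 -0.3226  0.253 ] [ 0.5779 -0.3222  0.2554]
orange [326.8235 259.1373] 102 [ 0.32   -0.3098  0.253 ] [ 0.3211 -0.316   0.2198]
```

apply_moves(
  rows=[-0.05, 0.003, 0, 0, 0, 0, -0.12, 0.007, 0, 0, 0, 0, -0.2, 0.012, 0, 0, 0, 0, -0.28, 0.016, 0, 0, 0, 0, -0.36, 0.021, 0, 0, 0, 0, -0.44, 0.026, 0, 0, 0, 0, -0.5, 0.03, 0, 0, 0, 0, -0.55, 0.033, 0, 0, 0, 0, -0.565, 0.033, 0, 0, 0, 0],
)

```text
t: 10.75
tool_pos: [0.5573, 0.0143, 0.3964]
tool_rot: [-2.223, -2.216, 0.005]
contact_force: [0.1, -0.1, -0.1]
opening: 0.0853
grip_force: 0.0
```

apply_moves(
  rows=[-0.05, 0.003, 0, 0, 0, 0.03, -0.12, 0.007, 0, 0, 0, 0.06, -0.2, 0.012, 0, 0, 0, 0.09, -0.28, 0.016, 0, 0, 0, 0.12, -0.36, 0.021, 0, 0, 0, 0.15, -0.44, 0.026, 0, 0, 0, 0.18, -0.5, 0.03, 0, 0, 0, 0.21, -0.55, 0.033, 0, 0, 0, 0.24, -0.565, 0.033, 0, 0, 0, 0.248, -0.565, 0.033, 0, 0, 0, 0.248, -0.565, 0.033, 0, 0, 0, 0.248],
)

```text
t: 11.85
tool_pos: [0.578, -0.3208, 0.3982]
tool_rot: [-2.606, -1.751, -0.0]
contact_force: [-0.2, 0.3, -0.7]
opening: 0.0852
grip_force: 0.0
```

```bash
python3 - <<'E'
from h import *
np.set_printoptions(precision=4,suppress=True)
o=ctrl.get_obs();im,d=ctrl.get_image("wrist");cv2.imwrite("pics/w4.png",im)
m=ctrl.camera_model("wrist");K=m["mtx"];T=m["tool_from_camera"];R0=Rn.from_rotvec(o["tool_rot"])
h=cv2.cvtColor(im,cv2.COLOR_BGR2HSV)
mk=(h[...,0]>5)&(h[...,0]<20)&(h[...,1]>170)&(h[...,2]>150)
for c,s,mm in blobs(mk,60):
    r=cv2.minAreaRect(np.argwhere(mm)[:,::-1].astype(np.float32))
    dr=R0.apply(T[:3,:3]@np.linalg.inv(K)@np.r_[r[0],1]);p=R0.apply(T[:3,3])+o["tool_pos"];z=.253
    vv,uu=np.nonzero(mm);D=d[mm];Q=np.c_[(uu-K[0,2])/K[0,0]*D,(vv-K[1,2])/K[1,1]*D,D]
    Q=R0.apply(Q@T[:3,:3].T+T[:3,3])+o["tool_pos"]
    print(c,s,r,p+dr*(z-p[2])/dr[2],np.median(Q,axis=0)); w=np.cov(Q[:,:2].T);e=np.linalg.eigh(w)[1][:,1];print("long axis ang",np.degrees(np.arctan2(e[1],e[0])))
print(o["tool_pos"])
E
```

```text
[261.8441 197.4211] [ 252  171   21   55 1007] ((262.1961364746094, 197.8450927734375), (54.033111572265625, 19.593875885009766), 88.56790161132812) [ 0.5782 -0.3196  0.253 ] [ 0.5786 -0.3178  0.2563]
long axis ang 67.47412529933031
[ 22.7361 275.8397] [  0 263  48  25 936] ((23.363014221191406, 275.6986083984375), (49.08051300048828, 20.381610870361328), 6.519801616668701) [ 0.3677 -0.3082  0.253 ] [ 0.3303 -0.3174  0.2202]
long axis ang -170.41295167216535
[182.5911 347.8276] [173 339  20  19 203] ((182.43292236328125, 347.5470275878906), (20.398876190185547, 10.56809139251709), 55.00798034667969) [ 0.4558 -0.4267  0.253 ] [ 0.389  -0.5062  0.1583]
long axis ang 51.63911126244858
[ 0.578  -0.3208  0.3982]
```

View pics/w4.png

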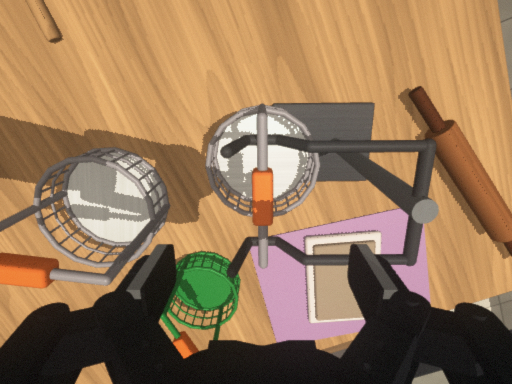

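apply_moves(
  rows=[0, 0, 0.03, 0, 0, 0, 0, 0, 0.06, 0, 0, 0, 0, 0, 0.09, 0, 0, 0, 0, 0, 0.12, 0, 0, 0, 0, 0, 0.14, 0, 0, 0, 0, 0, 0.15, 0, 0, 0, 0, 0, 0.16, 0, 0, 0, 0, 0, 0.16, 0, 0, 0],
)

```text
t: 12.7
tool_pos: [0.5777, -0.3223, 0.3025]
tool_rot: [-2.609, -1.749, 0.0]
contact_force: [0.6, 0.6, -0.4]
opening: 0.0852
grip_force: 0.0
```

apply_moves(
  rows=[0, 0, 0, 0, 0, 0, 0, 0, 0, 0, 0, 0, 0, 0, 0, 0, 0, 0, 0, 0, 0, 0, 0, 0, 0, 0, 0, 0, 0, 0, 0, 0, 0, 0, 0, 0, 0, 0, 0, 0, 0, 0, 0, 0, 0, 0, 0, 0],
  grip=0,
  grip_force=60,
)

```text
t: 13.5
tool_pos: [0.5779, -0.3223, 0.3036]
tool_rot: [2.608, 1.749, 0.001]
contact_force: [0.3, 0.2, 1.3]
opening: 0.0148
grip_force: 60.8
```

apply_moves(
  rows=[0, 0, -0.005, 0, 0, 0, 0, 0, -0.015, 0, 0, 0, 0, 0, -0.03, 0, 0, 0, 0, 0, -0.05, 0, 0, 0, 0, 0, -0.07, 0, 0, 0, 0, 0, -0.09, 0, 0, 0, 0, 0, -0.1, 0, 0, 0, 0, 0, -0.104, 0, 0, 0, 0, 0, -0.104, 0, 0, 0, 0, 0, -0.104, 0, 0, 0],
)

```text
t: 14.5
tool_pos: [0.5776, -0.3221, 0.3647]
tool_rot: [-2.608, -1.749, 0.001]
contact_force: [0.7, -0.0, -3.5]
opening: 0.0151
grip_force: 60.2
```

```bash
python3 - <<'E'
from h import *
np.set_printoptions(precision=4,suppress=True)
o=ctrl.get_obs();print(o["tool_pos"],o["contact_force"])
im,d=ctrl.get_image("scene");P=cloud("scene",d);h=cv2.cvtColor(im,cv2.COLOR_BGR2HSV)
cv2.imwrite("pics/s5.png",cv2.resize(im[100:300,60:330],None,fx=2.5,fy=2.5))
mk=(h[...,0]>5)&(h[...,0]<18)&(h[...,1]>200)&(h[...,2]>160)
for c,s,mm in blobs(mk,5):
    if 120<c[0]<230: print("orange",c,s[4],np.median(P[mm],axis=0))
E
```

```text
[ 0.5776 -0.3221  0.3647] [ 0.7215 -0.0015 -3.5157]
orange [174.8 134.5] 10 [ 0.3095 -0.2997  0.2214]
orange [170.9375 165.5625] 16 [ 0.5877 -0.3041  0.3182]
```

View pics/s5.png

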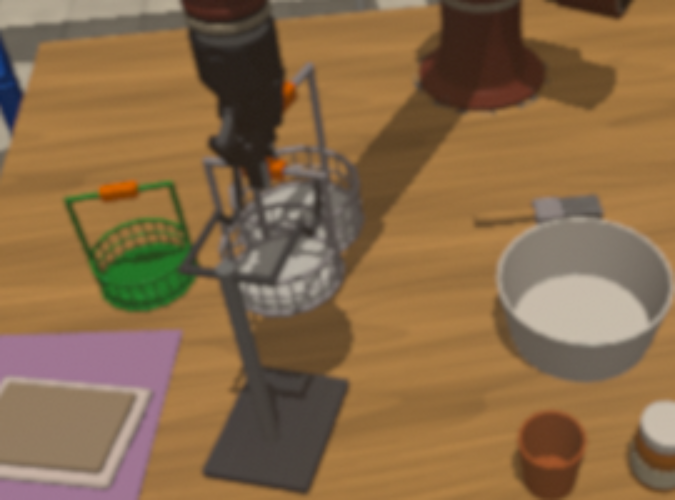

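apply_moves(
  rows=[0, -0.01, 0, 0, 0, 0, 0, -0.03, 0, 0, 0, 0, 0, -0.055, 0, 0, 0, 0, 0, -0.08, 0, 0, 0, 0, 0, -0.11, 0, 0, 0, 0, 0, -0.14, 0, 0, 0, 0, 0, -0.165, 0, 0, 0, 0, 0, -0.18, 0, 0, 0, 0, 0, -0.187, 0, 0, 0, 0, 0, -0.187, 0, 0, 0, 0, 0, -0.187, -0.01, 0, 0, 0, 0, -0.187, -0.03, 0, 0, 0, 0, -0.187, -0.06, 0, 0, 0, 0, -0.187, -0.09, 0, 0, 0, 0, -0.187, -0.11, 0, 0, 0, 0, -0.187, -0.12, 0, 0, 0, 0, -0.187, -0.12, 0, 0, 0],
)

```text
t: 16.25
tool_pos: [0.4742, -0.2798, 0.4393]
tool_rot: [2.607, 1.749, 0.001]
contact_force: [-0.4, -0.3, -2.1]
opening: 0.0152
grip_force: 60.3
```

```bash
python3 - <<'E'
from h import *
np.set_printoptions(precision=4,suppress=True)
plan([.5765,.0165,.436],67.7)
plan([.5765,.0165,.436],90)
for n in ("scene","top"):
    im,d=ctrl.get_image(n);P=cloud(n,d)
    m=(abs(P[...,0]-.4)<.15)&(abs(P[...,1]+.27)<.2)&(P[...,2]>.2)&(P[...,2]<.3)&(d>0)
    q=P[m];print(n,len(q),q.min(0),q.max(0),q.mean(0))
    # tub rim
    m=(P[...,2]>.082)&(P[...,2]<.096)&(abs(P[...,0]-.577)<.13)&(abs(P[...,1]-.018)<.13)&(d>0)
    q=P[m];A=np.c_[2*q[:,:2],np.ones(len(q))];s=np.linalg.lstsq(A,(q[:,:2]**2).sum(1),rcond=None)[0];print("tub",len(q),s[:2],np.sqrt(s[2]+s[0]**2+s[1]**2),q.min(0),q.max(0))
E
```

```text
from [ 0.4742 -0.2798  0.4393] t 16.25 row [ 0.5216 -0.0297  0.005   0.0016  0.0005 -0.    ]
from [ 0.4742 -0.2798  0.4393] t 16.25 row [ 0.5216 -0.0297  0.005   0.0014  0.0008 -0.2478]
scene 1498 [ 0.2503 -0.36    0.2002] [ 0.55   -0.2136  0.2994] [ 0.4613 -0.2838  0.2501]
tub 466 [0.5791 0.0209] 0.10172677110099297 [ 0.4727 -0.0825  0.082 ] [0.6844 0.1246 0.0944]
top 725 [ 0.25   -0.3624  0.2003] [ 0.5355 -0.2378  0.2982] [ 0.4136 -0.301   0.2316]
tub 280 [0.5761 0.0147] 0.10149445844198049 [ 0.4742 -0.0884  0.082 ] [0.6782 0.1178 0.0947]
```

apply_moves(
  rows=[0.02, -0.001, 0, 0, 0, 0, 0.06, -0.003, 0, 0, 0, 0, 0.11, -0.006, 0, 0, 0, 0, 0.16, -0.009, 0, 0, 0, 0, 0.21, -0.012, 0, 0, 0, 0, 0.26, -0.015, 0, 0, 0, 0, 0.31, -0.017, 0, 0, 0, 0, 0.36, -0.02, 0, 0, 0, 0, 0.41, -0.023, 0, 0, 0, 0, 0.45, -0.025, 0, 0, 0, 0, 0.48, -0.027, 0, 0, 0, 0, 0.51, -0.028, 0, 0, 0, 0, 0.523, -0.029, 0, 0, 0, 0, 0.525, -0.029, 0, 0, 0, 0, 0.525, -0.029, 0, 0, 0, 0],
)

```text
t: 17.85
tool_pos: [0.5772, 0.0184, 0.4371]
tool_rot: [-2.609, -1.75, 0.001]
contact_force: [0.4, 0.2, -2.9]
opening: 0.0153
grip_force: 60.2
```

```bash
python3 - <<'E'
from h import *
np.set_printoptions(precision=4,suppress=True)
plan([.5775,.018,.2156],67.7)
im,d=ctrl.get_image("scene");P=cloud("scene",d);cv2.imwrite("pics/s6.png",cv2.resize(im[60:280,180:400],None,fx=2.5,fy=2.5))
m=(abs(P[...,0]-.577)<.12)&(abs(P[...,1]-.018)<.12)&(P[...,2]>.2)&(P[...,2]<.3)&(d>0)
q=P[m];print(len(q),q.min(0),q.max(0),(q.min(0)+q.max(0))/2)
E
```

```text
from [0.5772 0.0184 0.4371] t 17.85 row [-0.0002  0.001   0.3691 -0.0005  0.0004  0.    ]
1445 [ 0.5166 -0.0402  0.2318] [0.6412 0.0838 0.2995] [0.5789 0.0218 0.2657]
```

View pics/s6.png

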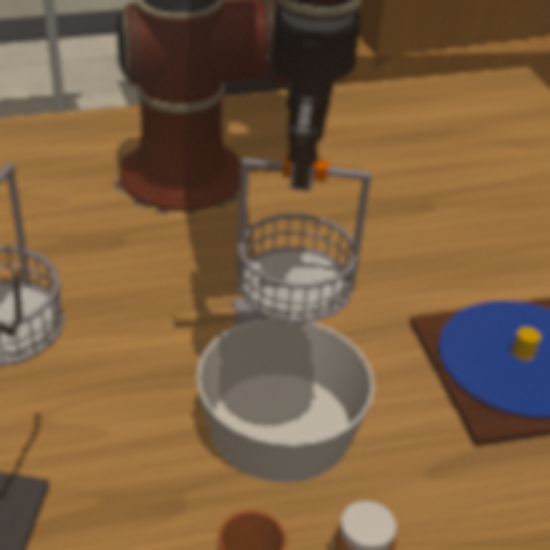

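apply_moves(
  rows=[0, 0, 0.01, 0, 0, 0, 0, 0, 0.04, 0, 0, 0, 0, 0, 0.08, 0, 0, 0, 0, 0, 0.12, 0, 0, 0, 0, 0, 0.16, 0, 0, 0, 0, 0, 0.2, 0, 0, 0, 0, 0, 0.24, 0, 0, 0, 0, 0, 0.275, 0, 0, 0, 0, 0, 0.305, 0, 0, 0, 0, 0, 0.325, 0, 0, 0, 0, 0, 0.34, 0, 0, 0, 0, 0, 0.35, 0, 0, 0, 0, 0, 0.356, 0, 0, 0, 0, 0, 0.36, 0, 0, 0, 0, 0, 0.363, 0, 0, 0, 0, 0, 0.366, 0, 0, 0, 0, 0, 0.366, 0, 0, 0],
)

```text
t: 19.6
tool_pos: [0.5775, 0.0184, 0.218]
tool_rot: [2.609, 1.75, 0.0]
contact_force: [-0.3, 0.9, -2.5]
opening: 0.0153
grip_force: 60.2
```

apply_moves(
  rows=[0, 0, 0.0015, 0, 0, 0, 0, 0, 0.003, 0, 0, 0, 0, 0, 0.0045, 0, 0, 0, 0, 0, 0.0045, 0, 0, 0],
)

```text
t: 20.0
tool_pos: [0.5773, 0.0184, 0.215]
tool_rot: [-2.609, -1.75, 0.0]
contact_force: [0.5, 0.5, -3.2]
opening: 0.0148
grip_force: 60.2
```

apply_moves(
  rows=[0, 0, 0.0015, 0, 0, 0, 0, 0, 0.003, 0, 0, 0, 0, 0, 0.003, 0, 0, 0],
)

```text
t: 20.3
tool_pos: [0.5773, 0.0184, 0.2132]
tool_rot: [-2.609, -1.75, 0.0]
contact_force: [0.1, 0.9, -2.7]
opening: 0.0147
grip_force: 60.2
```

apply_moves(
  rows=[0, 0, 0.0015, 0, 0, 0, 0, 0, 0.003, 0, 0, 0, 0, 0, 0.003, 0, 0, 0],
)

```text
t: 20.6
tool_pos: [0.5775, 0.0184, 0.2119]
tool_rot: [2.609, 1.75, 0.0]
contact_force: [-1.1, 0.7, -1.6]
opening: 0.015
grip_force: 60.4
```

apply_moves(
  rows=[0, 0, 0.001, 0, 0, 0, 0, 0, 0.002, 0, 0, 0, 0, 0, 0.002, 0, 0, 0],
)

```text
t: 20.9
tool_pos: [0.5777, 0.0184, 0.212]
tool_rot: [2.609, 1.75, 0.001]
contact_force: [-3.8, 0.7, 5.9]
opening: 0.015
grip_force: 61.4
```

Contact with the tub floor; release and retreat.

apply_moves(
  rows=[0, 0, 0, 0, 0, 0, 0, 0, 0, 0, 0, 0, 0, 0, 0, 0, 0, 0, 0, 0, 0, 0, 0, 0, 0, 0, 0, 0, 0, 0, 0, 0, 0, 0, 0, 0, 0, 0, 0, 0, 0, 0, 0, 0, 0, 0, 0, 0],
  grip=1,
)

```text
t: 21.7
tool_pos: [0.5774, 0.0184, 0.2104]
tool_rot: [-2.609, -1.75, -0.0]
contact_force: [-0.2, 0.4, 0.0]
opening: 0.0854
grip_force: 0.0
```

apply_moves(
  rows=[0, 0, -0.02, 0, 0, 0, 0, 0, -0.06, 0, 0, 0, 0, 0, -0.12, 0, 0, 0, 0, 0, -0.2, 0, 0, 0, 0, 0, -0.28, 0, 0, 0, 0, 0, -0.33, 0, 0, 0, 0, 0, -0.33, 0, 0, 0, 0, 0, -0.33, 0, 0, 0],
)

```text
t: 22.5
tool_pos: [0.5775, 0.0184, 0.4101]
tool_rot: [2.608, 1.749, 0.003]
contact_force: [0.3, -0.2, -0.1]
opening: 0.0852
grip_force: 0.0
```

```bash
python3 tilt.py .01; python3 - <<'E'
from h import *
np.set_printoptions(precision=4,suppress=True)
im,d=ctrl.get_image("scene");P=cloud("scene",d);cv2.imwrite("pics/s7.png",im)
K,R,t=cam("scene")
h=cv2.cvtColor(im,cv2.COLOR_BGR2HSV)
mk=(h[...,0]>5)&(h[...,0]<18)&(h[...,1]>200)&(h[...,2]>160)
for c,s,mm in blobs(mk,5):
    if 250<c[0]<340: print("orange",c,s[4],np.median(P[mm],axis=0),ray("scene",c,.156))
m=(P[...,2]>.082)&(P[...,2]<.096)&(abs(P[...,0]-.577)<.13)&(abs(P[...,1]-.018)<.13)&(d>0)
q=P[m];print("tub bbox mid",(q.min(0)+q.max(0))/2,q.min(0),q.max(0))
m=(P[...,2]>.10)&(P[...,2]<.2)&(abs(P[...,0]-.577)<.13)&(abs(P[...,1]-.018)<.13)&(d>0)
q=P[m];print("handle",q.min(0),q.max(0),(q.min(0)+q.max(0))/2)
E
```

```text
scene 1825 [0.5491 0.3524 0.0286] min [0.443 0.253 0.023] max [0.645 0.455 0.034] plane [-0.0007  0.0006  0.0286] res 0.0011411029413756664
top 2200 [0.537  0.3524 0.0256] min [0.435 0.251 0.013] max [0.639 0.455 0.037] plane [-0.0021 -0.0022  0.0256] res 0.0022968013989602028
orange [296.2368 192.6316] 38 [0.5822 0.0205 0.1659] [[0.5718 0.0252 0.156 ]]
tub bbox mid [0.5761 0.0212 0.0888] [ 0.4698 -0.0829  0.082 ] [0.6825 0.1253 0.0956]
handle [ 0.5537 -0.0372  0.102 ] [0.6059 0.0814 0.1693] [0.5798 0.0221 0.1356]
```

View pics/s7.png

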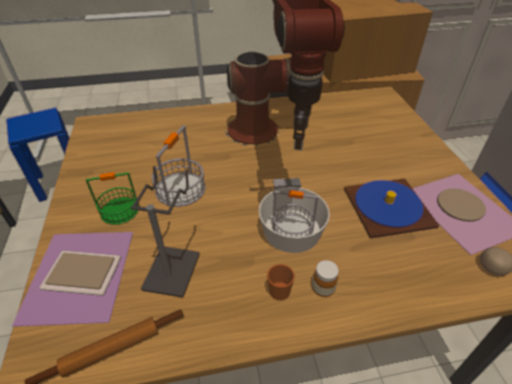

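The basket stands upright in the tub (grip at pixel 296,193) and the lid lies flat on the board (knob at 390,197). The arm is clear of both, so I'm handing the job in.

```bash
python3 -c "
from station import ctrl
print(ctrl.finish_job())"
```

```text
the job is handed in; nothing more can be done
None
```

The job is handed in at about 22 s: the lid lies flat, knob up, in the middle of the board, and the basket stands upright near the middle of the tub, let go; the cup, jar and brush were never touched (no verdict was returned).

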